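# Index a honey jar round to the labelling station

## Robot

A 6-joint arm with a two-finger parallel gripper is mounted at the origin on a cart in front of the work surface, level with it; the furniture and walls round the work are solid. World frame = base frame: x ahead of the robot, y to its left, z up, the work surface at z = 0. Lengths are in m, angles in rad, forces in N, time in s.
With the tool pointing down it reaches from about 0.3 to 0.825 m from the base axis. Payload 5.4 kg.
Tool frame: the origin (TCP) lies midway between the tips of the shut fingers; the grasp point (between the pads) lies ctrl.pinch_z behind it (ctrl.pinch_z is the distance from the TCP to the grasp point, in m); z points along the fingers, y is the direction in which the jaws open and shut (so a half turn about z gives the same grasp; the last joint's range is limited). The gripper opens to 92 mm and grips with 3 to 60 N. Pads are 20 mm wide; open, the fingers measure 128 mm over their backs; the gripper's body (75 mm by 189 mm) begins 69 mm behind the grasp point.
Start: joints at [-1.346, 0.158, 1.597, -0, 1.386, -0.21], TCP at [0.242, -0.521, 0.215] pointing down, gripper open.
Joint ranges: [-2.91, 2.91], [-0.94, 2.29], [0.18, 2.7], [-1.29, 4.43], [0.17, 2.64], [-3, 3]. Speed limits (rad/s): [2.57, 2.57, 3.14, 3.14, 3.14, 3.14].

## Interface

Orientations are given as a unit quaternion [w, x, y, z].
In Python, from rig import ctrl, eyes gives the robot as it stands. The module is installed in compiled form; this text tells all that it offers.
- The arm moves only by the tool arm_command, never from a script. Its argument "rows" is a list that holds one entry, the list of rows, each a list of 7 numbers: the shift along the tool's x, y, z in m, then the turn, a rotation vector about the tool's x, y, z in degrees, then the closure, from -1 (fully open) to 1 (shut), so that 0 is half open. A call has 1 to 10 rows; each row shifts and turns the commanded pose from where the row before left it, along the tool's axes as they then stand; what a row does not reach is not made up. A row lasts 1/12 s, in which the tool goes at most 41.7 mm and 7.16 degrees, less where a joint would pass 70% of its speed; a pose out of reach is approached as far as the arm can. A call with a gripper value outside its range is refused whole. The fingers move at their own pace and stop on an object; "newtons" is the grip in N (left out, the last holds). Time passes only in rows, so rows that do not move let the fingers close. It gives the time, the measured TCP pose, the force and the opening at its end, in the units of the state.
- ctrl.read_state(): the state, without advancing time (a new reading comes with each control period).
- eyes.get_image(name): name is "scene" or "top" or "wrist"; returns the picture (480x640x3 uint8, blue, green, red); there is no depth.
- eyes.get_calibration(name): a dict with "K" (3x3 intrinsics, pixels), "rvec" (rotation vector, rad) and "tvec" (3), from world to camera coordinates, as OpenCV has them; the wrist camera has in their place "hand_eye" (4x4, takes a point from camera to tool coordinates, whose origin is the TCP and whose axes are the flange's). Camera axes: x right, y down, z forward; pixel columns grow to the right and rows downward; lengths in m; the calibration is good to about 2 mm. A picture is of the moment at which its call begins: read the wrist's pose just before it. get_calibration takes no time and is no camera call.
- ctrl.job_done(): hands the job in, once; it reports no verdict.
Trained networks look in the newest picture that a camera, given by its name, has taken for a name from the list of things; names that differ only in an ending like _2 or _b are one class to them, and where a whole thing is asked for, a point or a joint stands for the part that bears it (a point fixed in the world has none). Each returns a list of dicts, best first, with "score" (0 to 1); they miss things now and then, are a little off and sometimes report something else, mostly with a low value. They report only what shows in the picture. A call takes as long as a camera call.
- eyes.find_in(camera, name): "xy" ([column, row] in pixels, amid what is visible of it).
- eyes.silhouettes(camera, name): "mask" (480x640 bool, what is visible of it) and "xy" ([column, row] in pixels, amid what is visible of it).
- eyes.pinpoint(camera, name): "xy" ([column, row] in pixels: a listed point, or the origin of a listed thing).
The state is a dict: "time": time; "joint_pos": joint angles; "joint_vel": joint speeds; "effort": joint torques, N m; "tcp_pos": TCP position; "orientation": TCP orientation; "ft_force": force on the tool from outside, world axes, zero at the start; "ft_torque": the same for the moment, N m; "width": finger opening in m.
Only numpy, scipy, OpenCV 4.12 (cv2) and the standard library are available. Lean on these libraries where they do the work, as an engineer would, in place of code of your own. Each camera call takes 0.05 s, during which the arm holds its last target.

## Task

Stand the honey jar in the turntable's ring pocket at the load place, next to the small pin at the turntable's front edge, and let go of it. Then press down the sprung thumb lever with the rubber roller, beside the turntable, one click at a time, each time firmly down until it has clicked and meets its rubber buffer but never harder than about 18 N, and let it come back up by itself, until the jar stands beside the tall ball-topped post. Move the jar round with the lever only, never by pushing the turntable or the jar, and leave the other things on the worktop alone.

Things in the scene. Friction and masses are not known exactly. Their poses are not given: they have to be found in the camera images.
- jar: The honey jar to be moved: upright round jar with a dark screw lid, 62 mm across, 71 mm tall, about 0.2 kg, loose. Origin at the centre of its underside, z up.
- jar_mid (a point): Centre of the honey jar, 35.5 mm above its underside; grasp round the body with any yaw.
- indexer: The fixed machine: grey drum 220 mm across under a turntable plate 240 mm across, plate top 36 mm up; lever housing 105 mm tall at its -y side. Origin on the turntable's axis at worktop height; -x points to the load place, z up. A ratchet inside lets the table turn only counter-clockwise seen from above, in six equal notches, 60 degrees apart.
- turntable (a joint): Turntable angle, rad, growing counter-clockwise from above; at rest a whole multiple of 1.047 (a notch). It carries six alike wire-ring pockets on a 79 mm radius, one at the load place whenever it rests in a notch. Each is a ring of steel rod, inside width about 68 mm, its top 11.5 mm above the plate. All start empty.
- load_place (a point): Centre of the pocket at the load place, on the plate's top surface (36 mm above the worktop), 79 mm from the axis towards the indexer's -x. Fixed to the indexer. The jar stands here with its underside at this point. A small steel pin marks this place on the machine's front edge.
- axis_top (a point): Point on the turntable's axis at the height of the plate's top. The round hub there rises 14 mm.
- thumb_lever (a joint): Thumb lever angle, rad: 0 at rest (arm 0.15 above level), growing as it is pressed down; a spring returns it to 0. A press begins with free play of 1.5 to 20 mm at the roller (set anew each time, not visible), then 4 to 9 N turns the table; at the click the force falls to about 3 N, and some 3 mm further a buffer is met where the force climbs about 2.5 N per mm.
- lever_pivot (a point): Pivot of the thumb lever, fixed, 94 mm up. Each full press turns the table one notch. The click comes at 23 to 46 mm of roller travel, depending on the free play. Stopped before the click, the table slides back. Force must stay under 18 N; press at about 20 mm/s and stop at 11 to 14 N, on the buffer. The pawl catches the next tooth only when the lever is all the way back up.
- thumb_bar (a point): Centre of the rubber thumb roller at the lever's end, moving with the lever: 20 mm thick, 30 mm long, lying along the indexer's y, 123 mm above the worktop at rest, 71 mm in front (indexer -x) of the pivot. Press on its top from above with closed fingers; on the way down it drifts about 5 mm towards indexer -x. It is sprung: gives 0.2 mm per N.
- tall_post: Fixed post marking the labelling station: 8 mm rod with a 22 mm ball on top, 136 mm tall, 130 mm from the turntable's axis, 2, 3 or 4 notches counter-clockwise from the load place; two ball-less stubs, 47 mm tall, stand at the other two. Jar at this station: its axis is about 51 mm from the post's, on the line from post to turntable axis. Origin at its foot.
- marker: Bystander: a pen lying on the worktop, loose. Leave alone.
- cage: Bystander: a small slotted queen cage, 62 mm long, loose. Leave alone.
- hive_tool: Bystander: a flat steel hive tool, 186 mm long, loose. Leave alone.
- carton: Bystander: a small white carton, 63 x 100 x 41 mm, loose. Leave alone.

How it is judged:
On the way, in this order (a step that is already met when the one before it is completed fails the run):
1. the jar stands in the pocket at the load place, let go (horizontal distance between jar_mid and load_place below 0.008 m and contact force between the fingers and jar below 0.1 N and z of jar_mid in the frame of indexer between 0.066 and 0.077 m and angle between jar's own z axis and vertical below 0.1 rad), for 0.2 s.
2. one press of the lever has carried the jar one notch on (horizontal distance between jar_mid and load_place between 0.068 and 0.09 m and horizontal distance between jar_mid and axis_top between 0.07 and 0.087 m and z of jar_mid in the frame of indexer between 0.066 and 0.077 m and angle between jar's own z axis and vertical below 0.1 rad), for 0.1 s.
At the end, for the whole second after the job is handed in: The jar stands upright (within 0.1 rad) in its pocket on the plate, its axis within 60 mm of the tall post's axis and within 87 mm of the turntable's axis, at rest; the thumb lever is back up (below 0.05 rad) and nothing is touched (horizontal distance between jar_mid and tall_post below 0.06 m and horizontal distance between jar_mid and axis_top below 0.087 m and value of joint thumb_lever below 0.05 rad and linear speed of jar below 0.02 m/s and z of jar_mid in the frame of indexer between 0.066 and 0.077 m and angle between jar's own z axis and vertical below 0.1 rad).
It fails at once if the thumb lever is pressed with more than 20 N (contact force between anything else and thumb_lever above 20 N).
It fails at once if the turntable itself is pushed by the robot (over 3 N) (contact force between any of the arm, the fingers and turntable above 3 N).
It fails at once if the robot touches the jar standing on the turntable away from the load place (contact force between any of the fingers, the arm and jar above 0.5 N and horizontal distance between jar_mid and axis_top below 0.1 m and horizontal distance between jar_mid and load_place above 0.04 m and z of jar_mid in the frame of indexer below 0.08 m).
It fails at once if a bystander (pen, queen cage, hive tool, carton) is moved over 30 mm (distance of any of marker, cage, hive_tool, carton from where it was at the start of the episode above 0.03 m).
It also fails if it takes over 72 s, if anything falls off the work surface, if the arm or the gripper's body presses on something with over 40 N, if the wrist force passes 120 N, or if a joint passes its speed limit or range.

## Working session

There is one attempt and no reset: what is moved stays moved. The work goes in short steps, Python scripts to look and compute and a tool call to move; the robot and the scene stay as the last step left them, time stands still between calls to the robot, and variables do not carry over. Pictures are saved under pics/ and viewed, and the job is handed in when it is done.

Besides the shell and the picture viewer there is one more tool, called after ">>>" by a JSON object that holds its "name" and its "arguments". arm_command: Moves the arm, as the interface text tells. Its arguments: {"type":"object","properties":{"rows":{"type":"array","items":{"type":"array","items":{"type":"array","items":{"type":"number"}}}},"newtons":{"type":"number"}},"required":["rows"]}

```bash
mkdir -p pics
cat > h.py <<'E'
import numpy as np, cv2
from scipy.spatial.transform import Rotation as R
from rig import ctrl, eyes
def save(n,f):
    im=eyes.get_image(n); cv2.imwrite('pics/'+f,im); return im
def ray(cam,uv,st=None):
    c=eyes.get_calibration(cam); K=np.array(c['K'],float)
    d=np.linalg.inv(K)@np.array([uv[0],uv[1],1.])
    if 'hand_eye' in c:
        st=st or ctrl.read_state(); q=st['orientation']; Rm=R.from_quat([q[1],q[2],q[3],q[0]]).as_matrix()
        H=np.array(c['hand_eye']); return Rm@H[:3,3]+np.array(st['tcp_pos']), Rm@H[:3,:3]@d
    Rw=cv2.Rodrigues(np.array(c['rvec'],float))[0]; t=np.array(c['tvec'],float).ravel()
    return -Rw.T@t, Rw.T@d
def atz(cam,uv,z,st=None):
    o,d=ray(cam,uv,st); return o+d*(z-o[2])/d[2]
def proj(cam,p):
    c=eyes.get_calibration(cam); return cv2.projectPoints(np.array([p],float),np.array(c['rvec'],float),np.array(c['tvec'],float),np.array(c['K'],float),None)[0].ravel()
def tri(a,b):
    (o1,d1),(o2,d2)=a,b
    A=np.stack([d1,-d2],1); s=np.linalg.lstsq(A,o2-o1,rcond=None)[0]
    p,q=o1+s[0]*d1,o2+s[1]*d2; return (p+q)/2,np.linalg.norm(p-q)
E
python3 - <<'E'
from h import *
print(ctrl.read_state(), ctrl.pinch_z)
save('scene','s0.png');save('top','t0.png')
names=['jar_mid','jar','indexer','load_place','axis_top','lever_pivot','thumb_bar','tall_post']
z={'jar_mid':.0355,'jar':0,'indexer':0,'load_place':.036,'axis_top':.036,'lever_pivot':.094,'thumb_bar':.123,'tall_post':0}
for n in names:
    r={}
    for c in ['scene','top']:
        p=eyes.pinpoint(c,n)
        for k in p[:2]: print(n,c,np.round(k['xy'],1),round(k['score'],2),np.round(atz(c,k['xy'],z[n]),4))
        if p:r[c]=p[0]['xy']
    if len(r)==2: print('   tri',tri(ray('scene',r['scene']),ray('top',r['top'])))
E
```

```text
{'time': 0.0, 'joint_pos': array([-1.34606857e+00,  1.59041875e-01,  1.59824776e+00,  1.57263715e-05,
        1.38618107e+00, -2.10144737e-01]), 'joint_vel': array([ 2.17642324e-03, -9.49145446e-04, -1.59748345e-05,  6.94431717e-04,
        9.43252125e-04,  6.91689176e-04]), 'effort': array([-1.14987815e-03, -3.85572982e+01, -3.22105622e+01,  7.00680795e-02,
        3.80580418e-02, -1.51642585e-04]), 'tcp_pos': array([ 0.24206318, -0.52087132,  0.21361517]), 'orientation': array([-9.39057209e-04,  9.76453611e-01,  2.15725437e-01,  8.81145832e-07]), 'ft_force': array([-0.25122202, -0.72809848,  0.67550557]), 'ft_torque': array([0.01622415, 0.02639833, 0.03869935]), 'width': 0.09177225234721009} 0.0187
jar_mid scene [241.1 350. ] 0.88 [0.4933 0.321  0.0355]
jar_mid top [223.2 253.7] 0.96 [0.4972 0.3227 0.0355]
jar_mid top [384.  232.4] 0.18 [ 0.5562 -0.1122  0.0355]
   tri (array([0.49570883, 0.32162129, 0.0345716 ]), np.float64(0.004064710431296974))
jar scene [242.8 362.6] 0.81 [0.4886 0.3241 0.    ]
jar scene [319.5 275.7] 0.59 [0.5467 0.0334 0.    ]
jar top [230.7 256.1] 0.59 [0.49
[... 649 characters left out ...]
2 [0.5159 0.0497 0.036 ]
   tri (array([0.52188347, 0.05381932, 0.03756279]), np.float64(0.014876617749004804))
lever_pivot scene [357.8 219.4] 0.77 [ 0.5484 -0.0994  0.094 ]
lever_pivot scene [226.6 421.1] 0.15 [0.3614 0.4613 0.094 ]
lever_pivot top [383.9 234.1] 0.93 [ 0.5389 -0.1052  0.094 ]
   tri (array([ 0.54392527, -0.10249201,  0.09308682]), np.float64(0.011040513174251271))
thumb_bar top [388.6 253.3] 0.45 [ 0.4825 -0.1129  0.123 ]
thumb_bar top [181.8 286.8] 0.18 [0.3965 0.4112 0.123 ]
tall_post scene [277.6 256.9] 0.59 [0.6645 0.0589 0.    ]
tall_post top [315.5 195. ] 0.53 [0.6713 0.0741 0.    ]
   tri (array([0.66188766, 0.07012139, 0.01210948]), np.float64(0.01400857256233493))
```

View pics/s0.png

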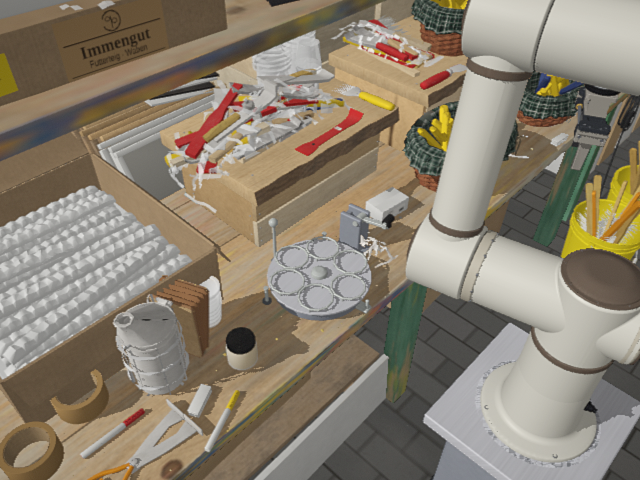

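View pics/t0.png

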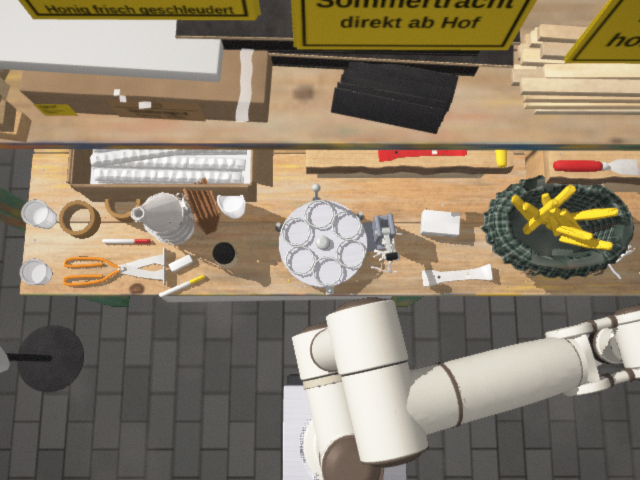

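Run:
```python
import cv2
t=cv2.imread('pics/t0.png');s=cv2.imread('pics/s0.png')
cv2.imwrite('pics/t0z.png',cv2.resize(t[170:310,190:430],None,fx=3.3,fy=3.3,interpolation=cv2.INTER_CUBIC))
cv2.imwrite('pics/s0z.png',cv2.resize(s[190:390,200:430],None,fx=3,fy=3,interpolation=cv2.INTER_CUBIC))
```

```text
(no output)
```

View pics/t0z.png

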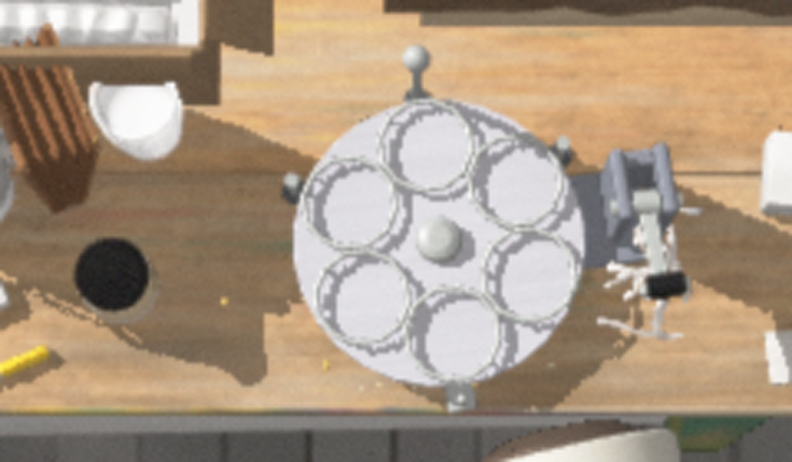

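View pics/s0z.png

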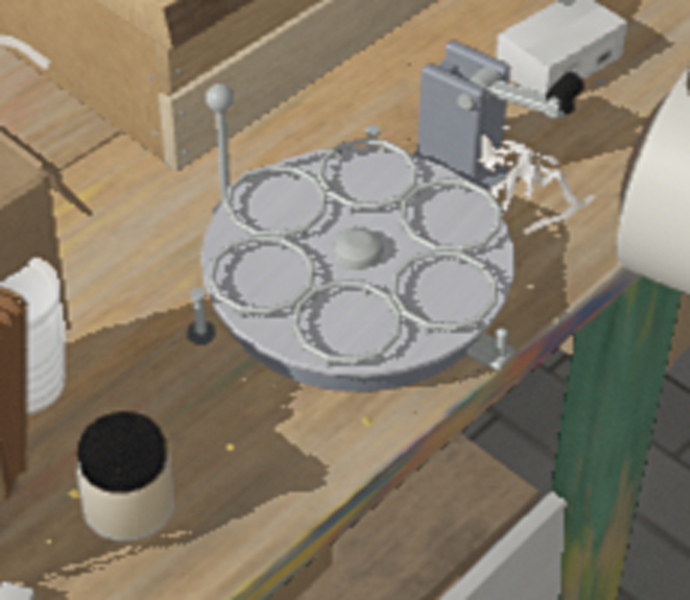

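Run:
```python
from h import *
for n,uv,z in [('ball',(316.1,187.6),.125),('pin',(329.4,290.6),.04),('lid',(223.6,253.0),.071),('roller',(391.8,256.4),.123),('hub',(323,242.7),.05),('pocket',((458/3.3)+190,336/3.3+170),.0475),('stubL',(278.5,226.3),.047),('stubR',(361,215.5),.047)]:
    print(n,np.round(atz('top',uv,z),4))
for n,uv,z in [('ball',(273,222.5),.125),('lid',(240.7,340.5),.071),('roller',(200+565/3,190+92/3),.123),('hub',(319.5,272),.05),('pin',(200+500/3,190+345/3),.04),('pocketload',(200+449/3,190+290/3),.0475),('stubL',(265.5,288),.047),('stubR',(324,234),.047)]:
    print('S',n,np.round(atz('scene',uv,z),4))
for c in ['top','wrist']:
    print(eyes.get_calibration(c))
```

```text
ball [0.6562 0.0725 0.125 ]
pin [0.3968 0.037  0.04  ]
lid [0.4927 0.3164 0.071 ]
roller [ 0.4745 -0.1209  0.123 ]
hub [0.5246 0.0539 0.05  ]
pocket [0.4461 0.0386 0.0475]
stubL [0.5704 0.174  0.047 ]
stubR [ 0.6006 -0.0494  0.047 ]
S ball [0.6575 0.074  0.125 ]
S lid [0.4893 0.3218 0.071 ]
S roller [ 0.4741 -0.1182  0.123 ]
S hub [0.5221 0.0604 0.05  ]
S pin [0.3866 0.0542 0.04  ]
S pocketload [0.4445 0.0447 0.0475]
S stubL [0.5755 0.1778 0.047 ]
S stubR [ 0.6055 -0.0436  0.047 ]
{'K': array([[618.4053086 ,   0.        , 320.56426211],
       [  0.        , 618.4053086 , 240.63753402],
       [  0.        ,   0.        ,   1.        ]]), 'rvec': array([ 2.11947093, -2.12030151,  0.22122457]), 'tvec': array([0.06068572, 0.52968747, 1.60503789])}
{'K': array([[354.54478161,   0.        , 309.99888346],
       [  0.        , 354.54478161, 232.27052922],
       [  0.        ,   0.        ,   1.        ]]), 'hand_eye': array([[ 2.98027777e-04, -9.55493945e-01, -2.95010564e-01,
         8.45428989e-02],
       [ 9.99999596e-01,  5.35070192e-04, -7.22783173e-04,
         2.26988741e-04],
       [ 8.48466305e-04, -2.95010229e-01,  9.55493718e-01,
        -1.70368139e-01],
       [ 0.00000000e+00,  0.00000000e+00,  0.00000000e+00,
         1.00000000e+00]])}
```

>>> {"name": "arm_command", "arguments": {"rows": [[[0, 0, -0.012, 0, 0, 6.22, -1], [0, 0, -0.012, 0, 0, 6.22, -1], [0, 0, -0.012, 0, 0, 6.22, -1], [0, 0, -0.012, 0, 0, 6.22, -1], [0.0113, -0.0394, 0, 0, 0, 0, -1], [0.0113, -0.0394, 0, 0, 0, 0, -1], [0.0113, -0.0394, 0, 0, 0, 0, -1], [0.0113, -0.0394, 0, 0, 0, 0, -1], [0.0113, -0.0394, 0, 0, 0, 0, -1], [0.0113, -0.0394, 0, 0, 0, 0, -1]]]}}

```text
time: 1.73
tcp_pos: [0.3099, -0.2832, 0.2626]
orientation: [0.0, 1.0, -0.0, 0.0]
ft_force: [0.8, -0.2, 0.2]
width: 0.0919
```

>>> {"name": "arm_command", "arguments": {"rows": [[[0.0113, -0.0394, 0, 0, 0, 0, -1], [0.0113, -0.0394, 0, 0, 0, 0, -1], [0.0113, -0.0394, 0, 0, 0, 0, -1], [0.0113, -0.0394, 0, 0, 0, 0, -1], [0.0113, -0.0394, 0, 0, 0, 0, -1], [0.0113, -0.0394, 0, 0, 0, 0, -1], [0.0113, -0.0394, 0, 0, 0, 0, -1], [0.0113, -0.0394, 0, 0, 0, 0, -1], [0, 0, 0, 0, 0, 0, -1], [0, 0, 0, 0, 0, 0, -1]]]}}

```text
time: 2.57
tcp_pos: [0.4001, 0.0322, 0.2627]
orientation: [0.0, 1.0, 0.003, -0.0]
ft_force: [-0.2, 0.2, 0.2]
width: 0.0919
```

Run:
```python
from h import *
st=ctrl.read_state();print(st['tcp_pos'],st['orientation'],st['time'],st['joint_vel'])
save('wrist','w1.png')
for n,z in [('load_place',.036),('axis_top',.036),('thumb_bar',.123),('tall_post',0),('lever_pivot',.094)]:
    for k in eyes.pinpoint('wrist',n)[:2]: print(n,np.round(k['xy'],1),round(k['score'],2),np.round(atz('wrist',k['xy'],z,st),4))
```

```text
[0.40005964 0.03224464 0.2626688 ] [ 8.46488483e-05  9.99995017e-01  3.15563350e-03 -1.96105957e-05] 2.5667 [-0.08513506 -0.00857734  0.00914371 -0.01459251  0.00193484 -0.01609208]
load_place [299.1 155.2] 0.83 [0.4504 0.0449 0.036 ]
load_place [ 64.2 112.7] 0.16 [0.493  0.2942 0.036 ]
axis_top [287.3  83.6] 0.86 [0.5232 0.057  0.036 ]
thumb_bar [491.1 133.7] 0.68 [ 0.4767 -0.1195  0.123 ]
thumb_bar [288.6  83.8] 0.61 [0.5146 0.0506 0.123 ]
lever_pivot [472.8  50.2] 0.73 [ 0.5453 -0.1071  0.094 ]
```

View pics/w1.png

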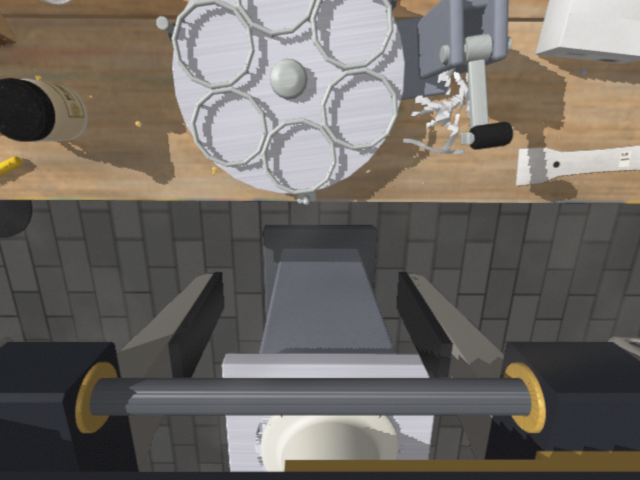

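Run:
```python
from h import *
st={'tcp_pos':[.40006,.03224,.26267],'orientation':[8e-5,.999995,.0031556,0]}
for n,uv,z in [('hubtop',(289,77),.048),('ringload',(300,156.5),.0475),('pin',(304.5,199),.04),('rollerL',(471,137),.123),('rollerR',(510,133),.123),('lid',(25,110),.071)]: print(n,np.round(atz('wrist',uv,z,st),4))
im=cv2.imread('pics/w1.png')
cv2.imwrite('pics/w1z.png',cv2.resize(im[50:210,170:330],None,fx=3.7,fy=3.7,interpolation=cv2.INTER_CUBIC))
```

```text
hubtop [0.5282 0.0545 0.048 ]
ringload [0.45   0.0436 0.0475]
pin [0.4023 0.0388 0.04  ]
rollerL [ 0.474 -0.103  0.123]
rollerR [ 0.4774 -0.1354  0.123 ]
lid [0.4945 0.3086 0.071 ]
```

View pics/w1z.png

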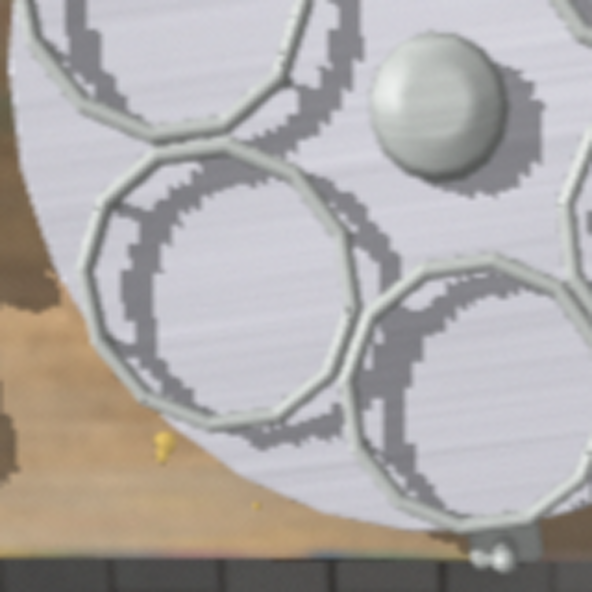

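>>> {"name": "arm_command", "arguments": {"rows": [[[0.005, -0.0395, 0.005, 0, 0, 0, -1], [0.005, -0.0395, 0.005, 0, 0, 0, -1], [0.005, -0.0395, 0.005, 0, 0, 0, -1], [0.005, -0.0395, 0.005, 0, 0, 0, -1], [0.005, -0.0395, 0.005, 0, 0, 0, -1], [0.005, -0.0395, 0.005, 0, 0, 0, -1], [0.005, -0.0395, 0.005, 0, 0, 0, -1], [0, 0, 0, 0, 0, 0, -1], [0, 0, 0, 0, 0, 0, -1], [0, 0, 0, 0, 0, 0, -1]]]}}

```text
time: 3.7
tcp_pos: [0.4353, 0.3055, 0.2275]
orientation: [0.0, 1.0, -0.0, -0.0]
ft_force: [-0.6, 0.5, 0.4]
width: 0.092
```

Run:
```python
from h import *
st=ctrl.read_state();print(st['tcp_pos'],st['orientation'],st['time'],st['joint_vel'])
save('wrist','w2.png')
for n,z in [('jar_mid',.0355),('jar',0)]:
    for k in eyes.pinpoint('wrist',n)[:2]: print(n,np.round(k['xy'],1),round(k['score'],2),np.round(atz('wrist',k['xy'],z,st),4))
```

```text
[0.43532896 0.30551502 0.2275472 ] [ 3.49881683e-04  9.99999854e-01 -3.85735626e-04 -1.45841974e-04] 3.7 [-0.01997172 -0.02588399  0.00859925  0.00205151 -0.00252132  0.00160949]
jar_mid [185.9 164. ] 0.39 [0.48   0.431  0.0355]
jar [296.7 145.7] 0.68 [0.4958 0.3202 0.    ]
```

View pics/w2.png

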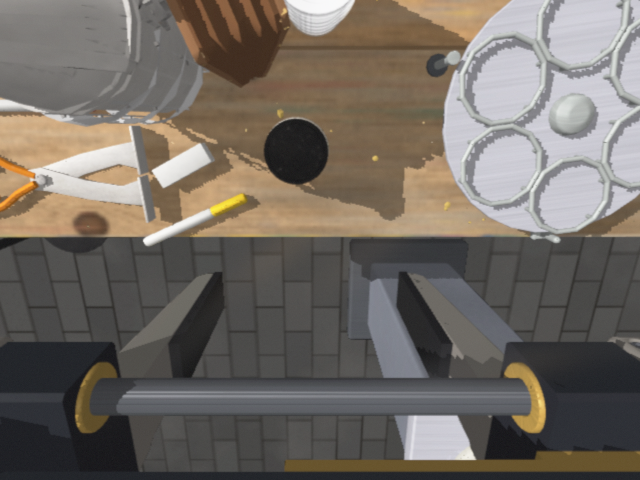

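Run:
```python
from h import *
st=ctrl.read_state()
im=cv2.imread('pics/w2.png')
g=(im.max(2)<50).astype(np.uint8); g[:90]=0; g[215:]=0; g[:,:250]=0;g[:,340:]=0
cs,_=cv2.findContours(g,0,2); c=max(cs,key=cv2.contourArea); e=cv2.fitEllipse(c); print(e)
print(atz('wrist',e[0],.071,st), st['tcp_pos'])
print('s-d',atz('wrist',(e[0][0]+e[1][0]/2,e[0][1]),.071,st)[1]-atz('wrist',(e[0][0]-e[1][0]/2,e[0][1]),.071,st)[1])
for uv,z in [((247,199),.01),((148,240),.01),((242,85),.05),((242,85),.1),((316,36),.0),((212,148),.02),((155,187),.0)]: print(atz('wrist',uv,z,st))
```

```text
((295.70550537109375, 151.071533203125), (61.96560287475586, 63.28262710571289), 154.0210723876953)
[0.49577277 0.31842528 0.071     ] [0.43554086 0.30524746 0.22820443]
s-d -0.055977143917509686
[0.43912697 0.37591405 0.01      ]
[0.39112537 0.49291579 0.01      ]
[0.55322469 0.36748185 0.05      ]
[0.54845175 0.35854296 0.1       ]
[0.60355032 0.29937112 0.        ]
[0.49527748 0.40763752 0.02      ]
[0.45102088 0.48119935 0.        ]
```

>>> {"name": "arm_command", "arguments": {"rows": [[[0.03, -0.0065, 0.01, 0, 0, 0, -1], [0.0285, -0.0065, 0.01, 0, 0, 0, -1], [0, 0, 0.03, 0, 0, 0, -1], [0, 0, 0.03, 0, 0, 0, -1], [0, 0, 0.03, 0, 0, 0, -1], [0, 0, 0.03, 0, 0, 0, -1], [0, 0, 0.03, 0, 0, 0, -1], [0, 0, 0.025, 0, 0, 0, -1], [0, 0, 0.0135, 0, 0, 0, -1], [0, 0, 0, 0, 0, 0, -1]]]}}

```text
time: 4.68
tcp_pos: [0.4913, 0.3178, 0.0162]
orientation: [0.001, 1.0, -0.001, -0.003]
ft_force: [-0.2, -0.3, 1.1]
width: 0.092
```

>>> {"name": "arm_command", "arguments": {"rows": [[[0, 0, 0, 0, 0, 0, 1], [0, 0, 0, 0, 0, 0, 1], [0, 0, 0, 0, 0, 0, 1], [0, 0, 0, 0, 0, 0, 1], [0, 0, 0, 0, 0, 0, 1], [0, 0, 0, 0, 0, 0, 1], [0, 0, 0, 0, 0, 0, 1], [0, 0, 0, 0, 0, 0, 1]]], "newtons": 20}}

```text
time: 5.35
tcp_pos: [0.4943, 0.3198, 0.0204]
orientation: [0.0, 1.0, 0.0, 0.001]
ft_force: [-1.1, -2.0, 6.6]
width: 0.0589
```

>>> {"name": "arm_command", "arguments": {"rows": [[[0, 0, -0.01, 0, 0, 0, 1], [0, 0, -0.02, 0, 0, 0, 1], [0, 0, -0.03, 0, 0, 0, 1], [0, 0, -0.03, 0, 0, 0, 1], [0, 0, -0.03, 0, 0, 0, 1], [0, 0, -0.02, 0, 0, 0, 1], [0, 0, -0.01, 0, 0, 0, 1], [0, 0, 0, 0, 0, 0, 1], [0, 0, 0, 0, 0, 0, 1]]]}}

```text
time: 6.1
tcp_pos: [0.4928, 0.3196, 0.1683]
orientation: [0.0, 1.0, 0.0, -0.001]
ft_force: [-0.3, 0.4, -3.1]
width: 0.0587
```

Run:
```python
from h import *
st=ctrl.read_state();print(st['tcp_pos'],st['orientation'],st['ft_force'],st['width'])
save('wrist','w3.png')
```

```text
[0.49283852 0.31962167 0.16826452] [ 1.46968927e-04  9.99999780e-01  3.05953594e-04 -5.70239514e-04] [-0.32123766  0.35617137 -3.13302785] 0.058669712679805315
```

View pics/w3.png

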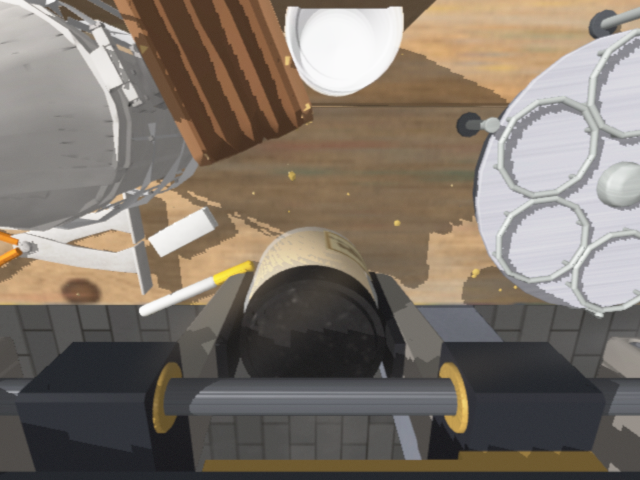

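Run:
```python
from h import *
c=eyes.get_calibration('wrist');H=np.linalg.inv(c['hand_eye']);K=np.array(c['K'])
a=np.linspace(0,2*np.pi,80)
im=cv2.imread('pics/w3.png')
for r,ox,col in [(.0275,0,(0,0,255)),(.0275,.003,(0,255,0))]:
    P=np.stack([ox+r*np.cos(a),r*np.sin(a),np.full(80,-.0516),np.ones(80)])
    q=K@(H@P)[:3]; q=q[:2]/q[2]
    print(q.min(1),q.max(1))
    cv2.polylines(im,[q.T.astype(np.int32)],True,col,1)
cv2.imwrite('pics/w3o.png',cv2.resize(im[220:400,200:430],None,fx=3,fy=3))
```

```text
[239.89745615 285.16739848] [380.98486682 406.36854372]
[239.44671969 277.6790146 ] [381.44611209 400.45201315]
```

View pics/w3o.png

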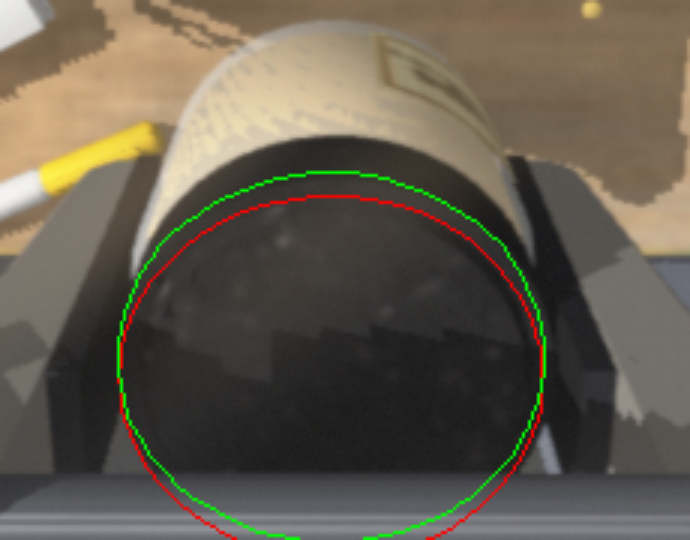

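>>> {"name": "arm_command", "arguments": {"rows": [[[-0.0154, 0.0343, 0, 0, 0, 0, 1], [-0.0154, 0.0343, 0, 0, 0, 0, 1], [-0.0154, 0.0343, 0, 0, 0, 0, 1], [-0.0154, 0.0343, 0, 0, 0, 0, 1], [-0.0154, 0.0343, 0, 0, 0, 0, 1], [-0.0154, 0.0343, 0, 0, 0, 0, 1], [-0.0154, 0.0343, 0, 0, 0, 0, 1], [-0.0154, 0.0343, 0, 0, 0, 0, 1], [0, 0, 0, 0, 0, 0, 1], [0, 0, 0, 0, 0, 0, 1]]]}}

```text
time: 6.98
tcp_pos: [0.3689, 0.0441, 0.1673]
orientation: [-0.0, 1.0, -0.002, -0.001]
ft_force: [-0.5, -0.2, -2.7]
width: 0.0589
```

>>> {"name": "arm_command", "arguments": {"rows": [[[0, 0, 0, 0, 0, 0, 1], [0, 0, 0, 0, 0, 0, 1], [0, 0, 0, 0, 0, 0, 1]]]}}

```text
time: 7.23
tcp_pos: [0.3703, 0.0463, 0.1686]
orientation: [-0.0, 1.0, 0.001, -0.001]
ft_force: [-0.0, 0.4, -1.8]
width: 0.0587
```

Run:
```python
from h import *
st=ctrl.read_state();print(st['tcp_pos'],st['orientation'],st['joint_vel'])
save('wrist','w4.png')
np.savez('w4.npz',p=st['tcp_pos'],o=st['orientation'])
for n,z in [('load_place',.036),('axis_top',.036),('thumb_bar',.123)]:
    for k in eyes.pinpoint('wrist',n)[:2]: print(n,np.round(k['xy'],1),round(k['score'],2),np.round(atz('wrist',k['xy'],z,st),4))
```

```text
[0.37025074 0.04631282 0.16859236] [-2.67440433e-04  9.99998813e-01  1.37075082e-03 -6.51111187e-04] [ 0.00113929 -0.00529675 -0.00329224 -0.00137047  0.00211527 -0.00356747]
load_place [313. 128.] 0.6 [0.4505 0.0445 0.036 ]
axis_top [300.   22.4] 0.94 [0.527  0.0547 0.036 ]
thumb_bar [605.3  86.3] 0.73 [ 0.4749 -0.1198  0.123 ]
```

View pics/w4.png

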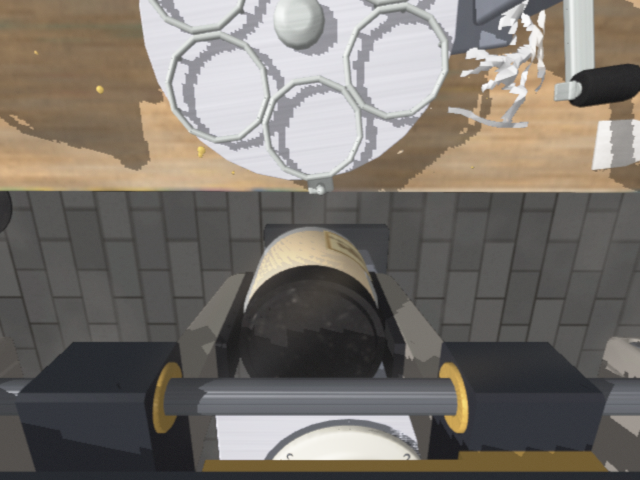

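```bash
cat > fit.py <<'E'
from h import *
from scipy.optimize import least_squares
d=np.load('w4.npz');c=eyes.get_calibration('wrist');Hh=np.array(c['hand_eye']);K=np.array(c['K'])
q=d['o'];T=np.eye(4);T[:3,:3]=R.from_quat([q[1],q[2],q[3],q[0]]).as_matrix();T[:3,3]=d['p']
M=np.linalg.inv(T@Hh)
def pr(P): v=K@(M[:3,:3]@P+M[:3,3:]); return v[:2]/v[2]
a=np.linspace(0,2*np.pi,120)
def circ(x,y,z,r): return pr(np.stack([x+r*np.cos(a),y+r*np.sin(a),np.full(120,z)]))
E
cat > f2.py <<'E'
from fit import *
im=cv2.imread('pics/w4.png')
obs={0:(264,366,77,180),-1:(169,270,33,143),1:(345,450,4,117)}
def res(p):
    x,y,yaw,r=p;o=[]
    for k,b in obs.items():
        t=yaw+np.pi+k*np.pi/3
        u=circ(x+.079*np.cos(t),y+.079*np.sin(t),.046,r)
        o+=[u[0].min()-b[0],u[0].max()-b[1],u[1].min()-b[2],u[1].max()-b[3]]
    return np.array(o)
s=least_squares(res,[.525,.056,.12,.0375]);x,y,yaw,r=s.x
print(s.x,np.round(s.fun,1));print('load',x-.079*np.cos(yaw),y-.079*np.sin(yaw))
for k in range(6):
    t=yaw+np.pi+k*np.pi/3;cv2.polylines(im,[circ(x+.079*np.cos(t),y+.079*np.sin(t),.046,r).T.astype(np.int32)],True,(0,0,255),1)
cv2.polylines(im,[circ(x,y,.036,.12).T.astype(np.int32)],True,(0,255,0),1)
cv2.imwrite('pics/w4o.png',cv2.resize(im[0:200,130:470],None,fx=2.3,fy=2.3))
for rv in [605,86]: pass
E
python3 f2.py
```

```text
[0.52698505 0.05450727 0.14402229 0.03928934] [ 1.2 -1.7 -0.3 -0.2 -0.7  0.7  0.3  0.1  0.4  0.1 -0.7  0.9]
load 0.44880296391919233 0.04316880172595843
```

View pics/w4o.png

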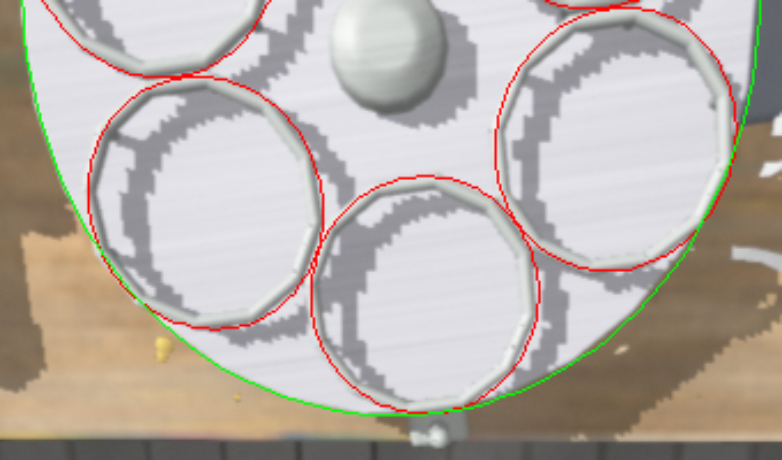

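>>> {"name": "arm_command", "arguments": {"rows": [[[0.02, 0.001, 0.01, 0, 0, 0, 1], [0.02, 0.001, 0.018, 0, 0, 0, 1], [0.02, 0.001, 0.02, 0, 0, 0, 1], [0.0175, 0, 0.02, 0, 0, 0, 1], [0, 0, 0, 0, 0, 0, 1], [0, 0, 0, 0, 0, 0, 1], [0, 0, 0, 0, 0, 0, 1], [0, 0, 0, 0, 0, 0, 1]]]}}

```text
time: 8.1
tcp_pos: [0.4482, 0.0424, 0.1023]
orientation: [0.0, 1.0, 0.0, 0.001]
ft_force: [1.4, -1.3, -1.8]
width: 0.0588
```

>>> {"name": "arm_command", "arguments": {"rows": [[[0, 0, 0, 0, 0, 0, 1]]]}}

```text
time: 8.18
tcp_pos: [0.4483, 0.0423, 0.1024]
orientation: [0.0, 1.0, 0.0, 0.001]
ft_force: [-0.3, -0.8, -2.0]
width: 0.0591
```

>>> {"name": "arm_command", "arguments": {"rows": [[[0, 0, 0, 0, 0, 0, 1]]]}}

```text
time: 8.27
tcp_pos: [0.4482, 0.0423, 0.1022]
orientation: [0.0, 1.0, 0.0, 0.001]
ft_force: [-0.6, 0.1, -2.5]
width: 0.0589
```

```bash
python3 - <<'E'
from h import *
for i in range(5):
    eyes.get_image('wrist'); st=ctrl.read_state();print(st['time'],st['tcp_pos'],st['orientation'],st['joint_vel'])
save('wrist','w5.png');save('scene','s5.png');im=save('top','t5.png')
E
python3 - <<'E'
import cv2
a=cv2.imread('pics/s5.png')[190:350,240:460];cv2.imwrite('pics/s5z.png',cv2.resize(a,None,fx=3,fy=3))
E
```

```text
8.3167 [0.44815787 0.04227292 0.10201465] [1.68433286e-04 9.99999519e-01 2.85276600e-04 9.23296569e-04] [-0.00072636  0.00934896 -0.00046953  0.00078514 -0.00198567  0.00097181]
8.3667 [0.44808439 0.04227337 0.10182695] [1.32087207e-04 9.99999687e-01 2.74909551e-04 7.30177718e-04] [ 6.00971869e-04  7.28584436e-03 -1.89881744e-03 -5.84784173e-04
 -2.88739947e-03  3.82317804e-06]
8.4167 [0.44799875 0.04228455 0.10164416] [9.17444991e-05 9.99999814e-01 2.72196717e-04 5.38737912e-04] [ 1.46652629e-03  6.62238218e-03  2.27175546e-03  2.02376182e-03
 -5.88001652e-05  2.20529064e-04]
8.4667 [0.4479414  0.04229926 0.10148935] [6.83908682e-05 9.99999887e-01 2.82269517e-04 3.77298008e-04] [-7.74345359e-04  5.68938188e-03  1.04193519e-05 -1.09389501e-03
  6.67179239e-04  1.10483741e-03]
8.5167 [0.44790325 0.04230265 0.10136889] [4.29595969e-05 9.99999937e-01 2.47706437e-04 2.51079200e-04] [ 0.00145434  0.00518653  0.00120031 -0.00058412 -0.00041296  0.0010193 ]
```

View pics/w5.png

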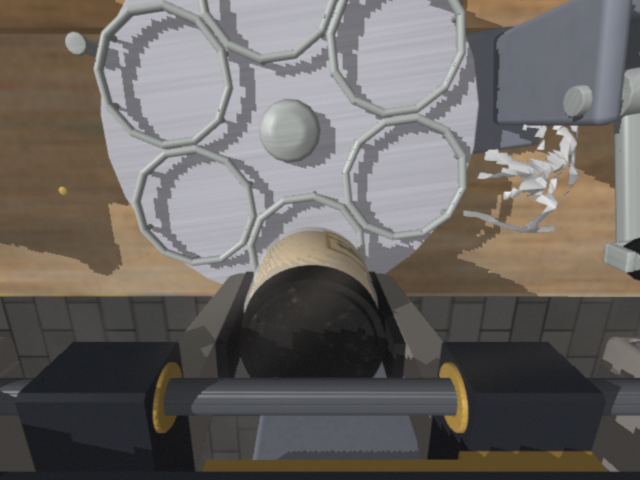

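View pics/s5z.png

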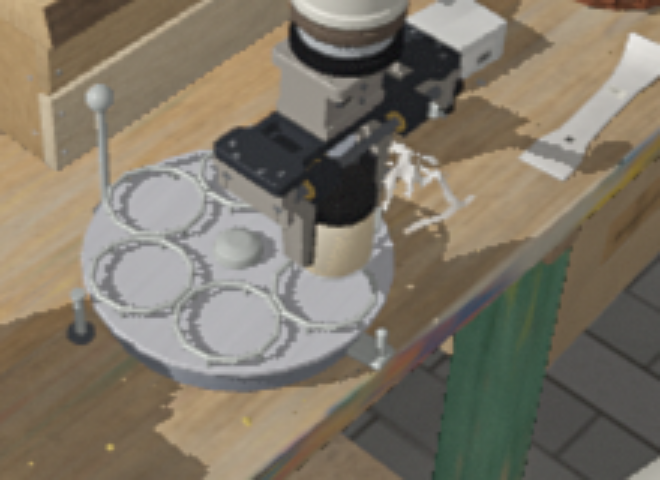

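Run:
```python
from h import *
np.savez('w4.npz',p=[.4479,.0423,.1013],o=[4e-5,1,2.5e-4,2e-4])
from fit import *
im=cv2.imread('pics/w5.png')
obs={0:(None,None,193,None),-1:(134,257,147,266),1:(345,467,113,240),-2:(96,232,3,150),2:(329,466,None,117)}
def res(p):
    x,y,yaw,r=p;o=[]
    for k,b in obs.items():
        t=yaw+np.pi+k*np.pi/3
        u=circ(x+.079*np.cos(t),y+.079*np.sin(t),.046,r)
        o+=[v-w for v,w in zip([u[0].min(),u[0].max(),u[1].min(),u[1].max()],b) if w is not None]
    return np.array(o)
s=least_squares(res,[.525,.056,.12,.0375],loss='soft_l1');x,y,yaw,r=s.x
print(s.x,np.round(res(s.x),1));print('load',x-.079*np.cos(yaw),y-.079*np.sin(yaw))
for k in range(6):
    t=yaw+np.pi+k*np.pi/3;cv2.polylines(im,[circ(x+.079*np.cos(t),y+.079*np.sin(t),.046,r).T.astype(np.int32)],True,(0,0,255),1)
u=circ(.4489,.0423,.082,.031);cv2.polylines(im,[u.T.astype(np.int32)],True,(255,0,0),1)
cv2.imwrite('pics/w5o.png',cv2.resize(im[0:300,90:480],None,fx=2,fy=2))
```

```text
[0.52694915 0.05499827 0.14316544 0.03974745] [ 1.1  0.6 -0.1  0.3  0.1 -1.8  1.6  1.3 -0.7 -0.2  0.  -0.2 -0.6 -1.6
  1.  -0.5]
load 0.4487573689772458 0.04372679151700789
```

View pics/w5o.png

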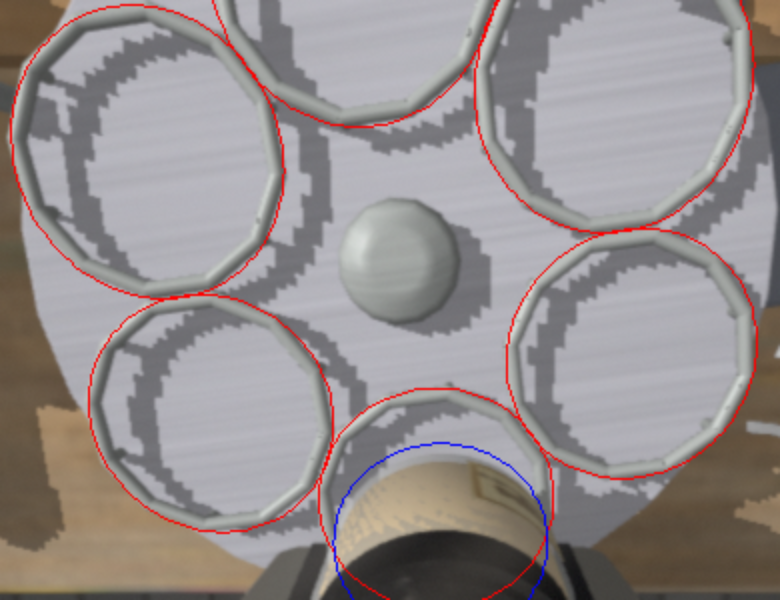

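>>> {"name": "arm_command", "arguments": {"rows": [[[0, -0.0012, 0.008, 0, 0, 0, 1], [0, 0, 0.009, 0, 0, 0, 1], [0, 0, 0.008, 0, 0, 0, 1], [0, 0, 0.006, 0, 0, 0, 1], [0, 0, 0.005, 0, 0, 0, 1], [0, 0, 0.004, 0, 0, 0, 1], [0, 0, 0.003, 0, 0, 0, 1], [0, 0, 0, 0, 0, 0, 1], [0, 0, 0, 0, 0, 0, 1]]]}}

```text
time: 9.42
tcp_pos: [0.4479, 0.0435, 0.0581]
orientation: [-0.0, 1.0, 0.0, -0.0]
ft_force: [-0.2, -0.4, -2.3]
width: 0.0591
```

Run:
```python
from h import *
for i in range(3):
    st=ctrl.read_state();print(st['time'],st['tcp_pos'],st['ft_force'],st['width']);save('wrist','w6.png')
```

```text
9.4167 [0.44793472 0.04349376 0.0581093 ] [-0.22682474 -0.35341477 -2.30919107] 0.05910657379110551
9.4667 [0.44817549 0.0434702  0.05836814] [-0.07383131 -0.17956927 -2.83798185] 0.05925720524752834
9.5167 [0.44823948 0.04346274 0.05845563] [-0.21522522  0.0504185  -1.79214568] 0.05875886728308852
```

View pics/w6.png

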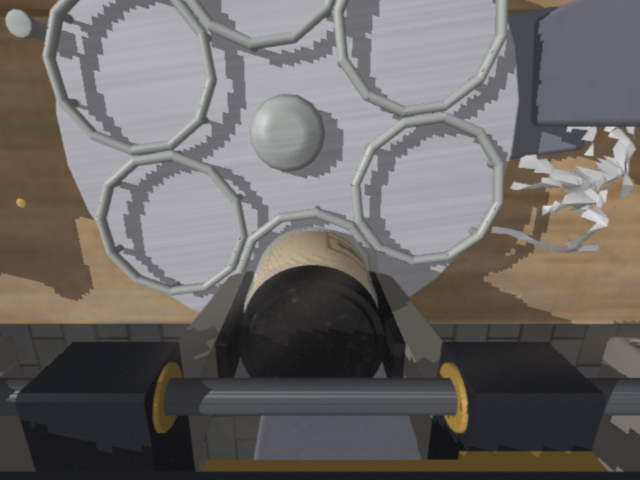

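>>> {"name": "arm_command", "arguments": {"rows": [[[0, 0, 0.0015, 0, 0, 0, 1], [0, 0, 0.001, 0, 0, 0, 1], [0, 0, 0, 0, 0, 0, 1], [0, 0, 0, 0, 0, 0, 1]]]}}

```text
time: 9.9
tcp_pos: [0.4483, 0.0434, 0.0563]
orientation: [0.0, 1.0, 0.0, 0.0]
ft_force: [-2.3, -0.5, 5.0]
width: 0.0591
```

>>> {"name": "arm_command", "arguments": {"rows": [[[0, 0, 0, 0, 0, 0, 0.1], [0, 0, 0, 0, 0, 0, -0.3], [0, 0, 0, 0, 0, 0, -0.6], [0, 0, 0, 0, 0, 0, -1], [0, 0, 0, 0, 0, 0, -1], [0, 0, 0, 0, 0, 0, -1], [0, 0, 0, 0, 0, 0, -1]]]}}

```text
time: 10.48
tcp_pos: [0.4478, 0.0436, 0.0554]
orientation: [-0.0, 1.0, 0.0, -0.0]
ft_force: [0.2, 0.4, 0.7]
width: 0.0905
```

Run:
```python
from h import *
st=ctrl.read_state();print(st['time'],st['tcp_pos'],st['ft_force'],st['width']);save('wrist','w7.png')
```

```text
10.4833 [0.44775455 0.04356872 0.05543115] [0.20625728 0.38223659 0.72529354] 0.09048671582698113
```

View pics/w7.png

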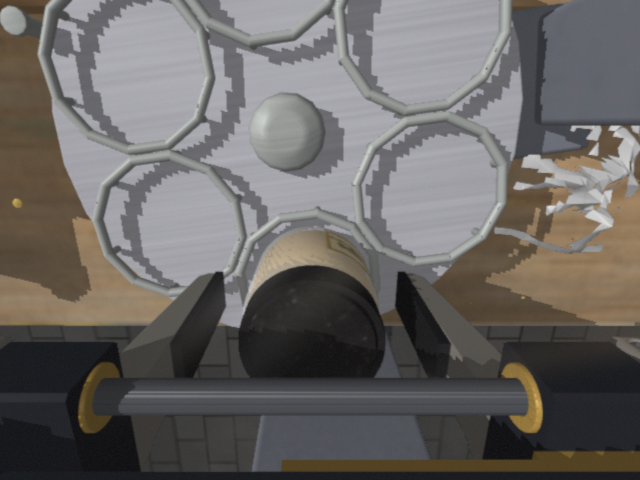

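>>> {"name": "arm_command", "arguments": {"rows": [[[0, 0, -0.01, 0, 0, 0, -1], [0, 0, -0.02, 0, 0, 0, -1], [0, 0, -0.03, 0, 0, 0, -1], [0, 0, -0.035, 0, 0, 0, -1], [0, 0, -0.035, 0, 0, 0, -1], [0, 0, -0.035, 0, 0, 0, -1], [0, 0.03, -0.02, 0, 0, 0, 1], [0, 0.04, 0, 0, 0, 0, 1], [0, 0.04, 0, 0, 0, 0, 1], [0, 0.025, 0, 0, 0, 0, 1]]]}}

```text
time: 11.37
tcp_pos: [0.448, -0.0944, 0.2423]
orientation: [0.001, 1.0, -0.0, 0.001]
ft_force: [-0.1, 0.2, 0.8]
width: 0.0672
```

>>> {"name": "arm_command", "arguments": {"rows": [[[-0.02, 0.01, 0, 0, 0, 0, 1], [-0.02, 0.01, 0, 0, 0, 0, 1], [0, 0, 0, 0, 0, 0, 1], [0, 0, 0, 0, 0, 0, 1], [0, 0, 0, 0, 0, 0, 1]]]}}

```text
time: 11.78
tcp_pos: [0.4084, -0.1113, 0.2412]
orientation: [0.0, 1.0, 0.0, 0.001]
ft_force: [0.7, 0.3, -0.4]
width: 0.0342
```

Run:
```python
from h import *
save('wrist','w8.png')
st=ctrl.read_state();print(st['time'],st['tcp_pos'],st['orientation'],st['ft_force'],st['width'],st['joint_pos'])
save('wrist','w8.png')
for n,z in [('jar_mid',.0715),('thumb_bar',.123),('lever_pivot',.094)]:
    for k in eyes.pinpoint('wrist',n)[:2]: print(n,np.round(k['xy'],1),round(k['score'],2),np.round(atz('wrist',k['xy'],z,st),4))
```

```text
11.8333 [ 0.40851624 -0.11114669  0.24108073] [8.29660316e-05 9.99999712e-01 5.99354886e-04 4.58489517e-04] [0.36015565 0.67029108 0.15485046] 0.029628235109924857 [-5.53050082e-01 -2.74774997e-01  1.95881363e+00  3.43231428e-04
  1.45668679e+00  1.01650860e+00]
jar_mid [146.4 173.7] 0.57 [0.4464 0.0455 0.0715]
thumb_bar [323.3 146.7] 0.65 [ 0.475  -0.1213  0.123 ]
lever_pivot [320.6 146.8] 0.58 [ 0.4731 -0.12    0.094 ]
lever_pivot [305.1  53.1] 0.57 [ 0.5471 -0.1067  0.094 ]
```

View pics/w8.png

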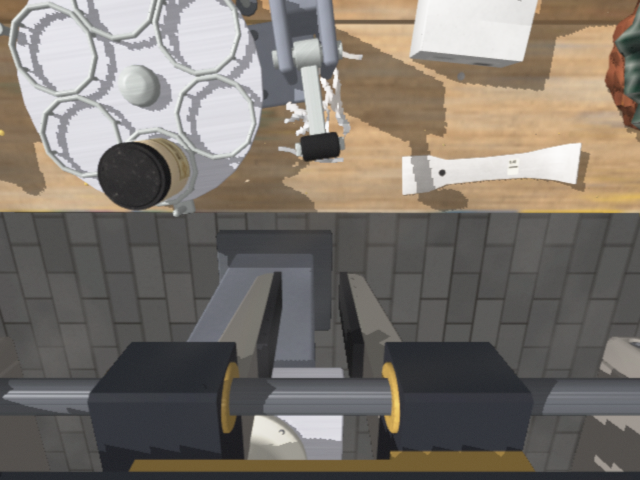

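>>> {"name": "arm_command", "arguments": {"rows": [[[0.02, 0.003, 0.01, 0, 0, 0, 1], [0.02, 0.003, 0.02, 0, 0, 0, 1], [0.0235, 0.0035, 0.02, 0, 0, 0, 1], [0, 0, 0.02, 0, 0, 0, 1], [0, 0, 0.015, 0, 0, 0, 1], [0, 0, 0.01, 0, 0, 0, 1], [0, 0, 0, 0, 0, 0, 1], [0, 0, 0, 0, 0, 0, 1], [0, 0, 0, 0, 0, 0, 1]]]}}

```text
time: 12.78
tcp_pos: [0.4722, -0.1212, 0.1468]
orientation: [0.0, 1.0, 0.0, 0.001]
ft_force: [0.1, -0.4, -0.6]
width: 0.0002
```

Run:
```python
from h import *
save('wrist','w9.png');s=save('scene','s9.png')
st=ctrl.read_state();print(st['time'],st['tcp_pos'],st['orientation'],st['ft_force'],st['width'])
cv2.imwrite('pics/s9z.png',cv2.resize(s[170:350,250:470],None,fx=3,fy=3))
```

```text
12.8833 [ 0.47228741 -0.12138526  0.14706137] [6.48220362e-04 9.99999035e-01 3.21035065e-04 1.18612784e-03] [ 0.41300577 -0.41846866  0.17496205] 0.0007291507060574953
```

View pics/w9.png

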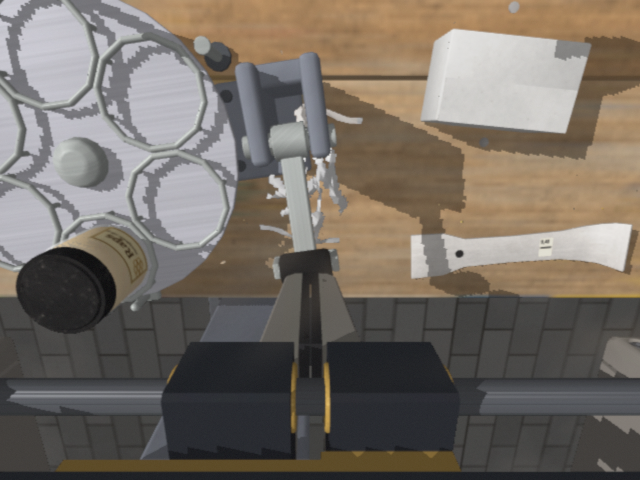

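View pics/s9z.png

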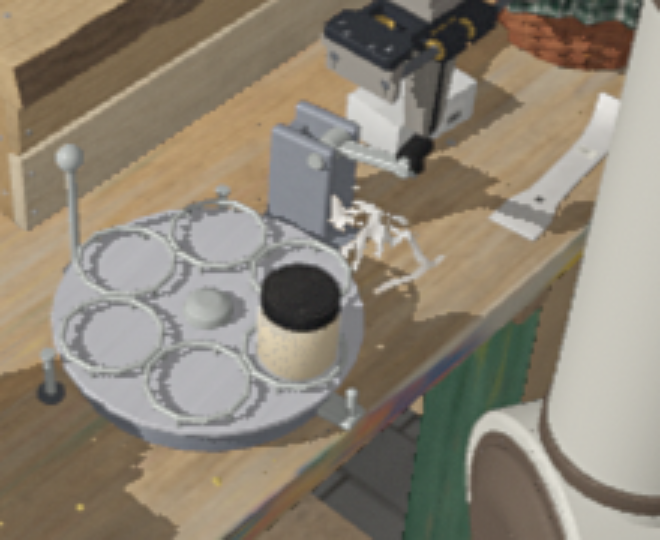

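>>> {"name": "arm_command", "arguments": {"rows": [[[0, 0, 0.004, 0, 0, 0, 1], [0, 0, 0.004, 0, 0, 0, 1], [0, 0, 0.002, 0, 0, 0, 1], [0, 0, 0.0017, 0, 0, 0, 1], [0, 0, 0.0017, 0, 0, 0, 1], [0, 0, 0.0017, 0, 0, 0, 1]]]}}

```text
time: 13.38
tcp_pos: [0.4716, -0.1209, 0.1305]
orientation: [-0.0, 1.0, 0.0, 0.0]
ft_force: [-1.3, 2.1, 3.1]
width: 0.0007
```

>>> {"name": "arm_command", "arguments": {"rows": [[[0, 0, 0.0017, 0, 0, 0, 1], [0, 0, 0.0017, 0, 0, 0, 1], [0, 0, 0.0017, 0, 0, 0, 1], [0, 0, 0.0017, 0, 0, 0, 1]]]}}

```text
time: 13.72
tcp_pos: [0.4723, -0.121, 0.1248]
orientation: [0.0, 1.0, 0.0, 0.001]
ft_force: [-1.6, 2.6, 6.6]
width: 0.0005
```

>>> {"name": "arm_command", "arguments": {"rows": [[[0, 0, 0.0017, 0, 0, 0, 1], [0, 0, 0.0017, 0, 0, 0, 1], [0, 0, 0.0017, 0, 0, 0, 1], [0, 0, 0.0017, 0, 0, 0, 1]]]}}

```text
time: 14.05
tcp_pos: [0.4724, -0.121, 0.1181]
orientation: [0.0, 1.0, 0.0, 0.001]
ft_force: [-1.3, 2.7, 6.7]
width: 0.0003
```

>>> {"name": "arm_command", "arguments": {"rows": [[[0, 0, 0.0017, 0, 0, 0, 1], [0, 0, 0.0017, 0, 0, 0, 1], [0, 0, 0.0017, 0, 0, 0, 1]]]}}

```text
time: 14.3
tcp_pos: [0.4725, -0.121, 0.113]
orientation: [0.0, 1.0, 0.0, 0.001]
ft_force: [-0.4, 2.1, 7.8]
width: 0.0005
```

>>> {"name": "arm_command", "arguments": {"rows": [[[0, 0, 0.0017, 0, 0, 0, 1], [0, 0, 0.0017, 0, 0, 0, 1]]]}}

```text
time: 14.47
tcp_pos: [0.4725, -0.121, 0.1097]
orientation: [0.0, 1.0, 0.0, 0.001]
ft_force: [-1.4, 3.0, 8.3]
width: 0.0007
```

>>> {"name": "arm_command", "arguments": {"rows": [[[0, 0, 0.0017, 0, 0, 0, 1], [0, 0, 0.0017, 0, 0, 0, 1]]]}}

```text
time: 14.63
tcp_pos: [0.4726, -0.121, 0.1063]
orientation: [0.0, 1.0, 0.0, 0.001]
ft_force: [-1.0, 1.9, 6.0]
width: 0.0005
```

>>> {"name": "arm_command", "arguments": {"rows": [[[0, 0, 0.0017, 0, 0, 0, 1]]]}}

```text
time: 14.72
tcp_pos: [0.4722, -0.1209, 0.1041]
orientation: [0.0, 1.0, 0.0, 0.001]
ft_force: [-0.4, 1.4, 5.3]
width: 0.0006
```

>>> {"name": "arm_command", "arguments": {"rows": [[[0, 0, 0.0015, 0, 0, 0, 1]]]}}

```text
time: 14.8
tcp_pos: [0.4723, -0.121, 0.1026]
orientation: [0.0, 1.0, 0.0, 0.001]
ft_force: [-1.0, 3.5, 9.7]
width: 0.0004
```

>>> {"name": "arm_command", "arguments": {"rows": [[[0, 0, 0.0015, 0, 0, 0, 1]]]}}

```text
time: 14.88
tcp_pos: [0.4725, -0.121, 0.1016]
orientation: [0.0, 1.0, 0.0, 0.001]
ft_force: [-1.7, 3.1, 12.6]
width: 0.0005
```

>>> {"name": "arm_command", "arguments": {"rows": [[[0, 0, 0, 0, 0, 0, 1]]]}}

```text
time: 14.97
tcp_pos: [0.4726, -0.121, 0.1017]
orientation: [0.0, 1.0, 0.0, 0.001]
ft_force: [-1.3, 3.4, 11.1]
width: 0.0005
```

Run:
```python
from h import *
s=save('scene','s10.png')
st=ctrl.read_state();print(st['time'],st['tcp_pos'],st['ft_force'])
cv2.imwrite('pics/s10z.png',cv2.resize(s[170:350,250:470],None,fx=3,fy=3))
```

```text
15.0167 [ 0.47267675 -0.12100999  0.10183066] [-1.68136693  3.48418167  9.43756407]
```

View pics/s10z.png

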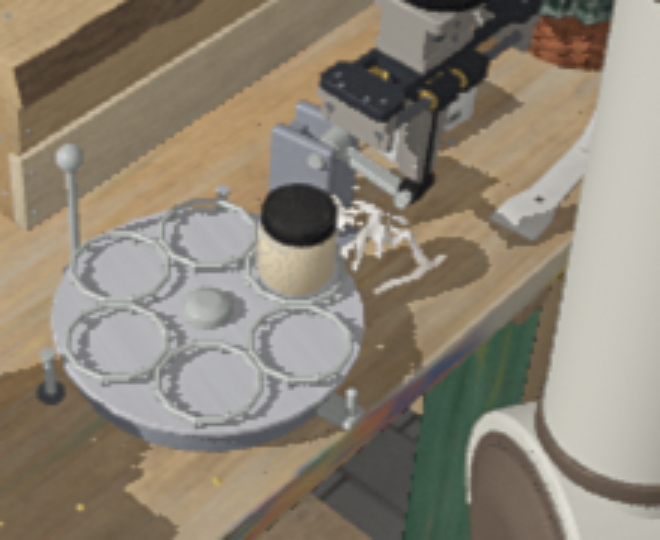

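>>> {"name": "arm_command", "arguments": {"rows": [[[0, 0, -0.004, 0, 0, 0, 1], [0, 0, -0.005, 0, 0, 0, 1], [0, 0, -0.005, 0, 0, 0, 1], [0, 0, -0.005, 0, 0, 0, 1], [0, 0, -0.005, 0, 0, 0, 1], [0, 0, -0.006, 0, 0, 0, 1], [0, 0, -0.006, 0, 0, 0, 1], [0, 0, -0.006, 0, 0, 0, 1], [0, 0, -0.004, 0, 0, 0, 1], [0, 0, 0, 0, 0, 0, 1]]]}}

```text
time: 15.85
tcp_pos: [0.4721, -0.1213, 0.1475]
orientation: [0.0, 1.0, 0.0, 0.001]
ft_force: [0.2, -1.0, -0.5]
width: 0.0004
```

Run:
```python
from h import *
s=save('scene','s11.png')
st=ctrl.read_state();print(st['time'],st['tcp_pos'],st['ft_force'])
cv2.imwrite('pics/s11z.png',cv2.resize(s[170:350,250:470],None,fx=3,fy=3))
```

```text
15.9 [ 0.47180587 -0.12115308  0.14689039] [0.29454268 0.48194662 0.00411483]
```

View pics/s11z.png

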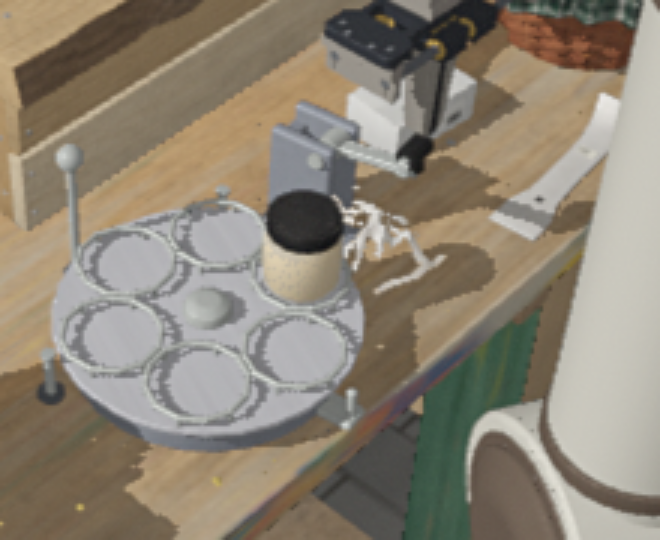

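>>> {"name": "arm_command", "arguments": {"rows": [[[0, 0, 0.004, 0, 0, 0, 1], [0, 0, 0.004, 0, 0, 0, 1], [0, 0, 0.002, 0, 0, 0, 1], [0, 0, 0.0017, 0, 0, 0, 1], [0, 0, 0.0017, 0, 0, 0, 1], [0, 0, 0.0017, 0, 0, 0, 1], [0, 0, 0.0017, 0, 0, 0, 1], [0, 0, 0.0017, 0, 0, 0, 1], [0, 0, 0.0017, 0, 0, 0, 1], [0, 0, 0.0017, 0, 0, 0, 1]]]}}

```text
time: 16.73
tcp_pos: [0.4723, -0.1209, 0.1254]
orientation: [-0.0, 1.0, 0.0, 0.001]
ft_force: [-0.6, 2.9, 8.1]
width: 0.0002
```

>>> {"name": "arm_command", "arguments": {"rows": [[[0, 0, 0.0017, 0, 0, 0, 1], [0, 0, 0.0017, 0, 0, 0, 1], [0, 0, 0.0017, 0, 0, 0, 1], [0, 0, 0.0017, 0, 0, 0, 1]]]}}

```text
time: 17.07
tcp_pos: [0.4724, -0.1208, 0.1187]
orientation: [-0.0, 1.0, 0.0, 0.001]
ft_force: [-0.1, 3.5, 6.5]
width: 0.0006
```

>>> {"name": "arm_command", "arguments": {"rows": [[[0, 0, 0.0017, 0, 0, 0, 1], [0, 0, 0.0017, 0, 0, 0, 1]]]}}

```text
time: 17.23
tcp_pos: [0.4724, -0.1208, 0.1154]
orientation: [-0.0, 1.0, 0.0, 0.001]
ft_force: [-1.2, 2.3, 6.6]
width: 0.0003
```

>>> {"name": "arm_command", "arguments": {"rows": [[[0, 0, 0.0017, 0, 0, 0, 1], [0, 0, 0.0017, 0, 0, 0, 1]]]}}

```text
time: 17.4
tcp_pos: [0.4724, -0.1208, 0.112]
orientation: [-0.0, 1.0, 0.0, 0.001]
ft_force: [-0.0, 2.6, 7.3]
width: 0.0007
```

>>> {"name": "arm_command", "arguments": {"rows": [[[0, 0, 0.0017, 0, 0, 0, 1], [0, 0, 0.0017, 0, 0, 0, 1]]]}}

```text
time: 17.57
tcp_pos: [0.4725, -0.1208, 0.1087]
orientation: [-0.0, 1.0, 0.0, 0.001]
ft_force: [-1.2, 2.7, 7.7]
width: 0.0004
```

>>> {"name": "arm_command", "arguments": {"rows": [[[0, 0, 0.0017, 0, 0, 0, 1]]]}}

```text
time: 17.65
tcp_pos: [0.4725, -0.1209, 0.107]
orientation: [-0.0, 1.0, 0.0, 0.001]
ft_force: [-1.7, 3.5, 8.7]
width: 0.0009
```

>>> {"name": "arm_command", "arguments": {"rows": [[[0, 0, 0.0017, 0, 0, 0, 1]]]}}

```text
time: 17.73
tcp_pos: [0.4723, -0.1208, 0.105]
orientation: [-0.0, 1.0, 0.0, 0.001]
ft_force: [-0.3, 2.8, 3.0]
width: 0.0003
```

>>> {"name": "arm_command", "arguments": {"rows": [[[0, 0, 0.0015, 0, 0, 0, 1]]]}}

```text
time: 17.82
tcp_pos: [0.4721, -0.1209, 0.1031]
orientation: [-0.0, 1.0, 0.0, 0.001]
ft_force: [0.3, 2.2, 7.6]
width: 0.0006
```

Clicked (8.7 → 3.0 N), and now on the buffer.

>>> {"name": "arm_command", "arguments": {"rows": [[[0, 0, 0.0015, 0, 0, 0, 1]]]}}

```text
time: 17.9
tcp_pos: [0.4724, -0.1209, 0.102]
orientation: [0.0, 1.0, 0.0, 0.001]
ft_force: [-2.1, 3.7, 10.9]
width: 0.0004
```

>>> {"name": "arm_command", "arguments": {"rows": [[[0, 0, 0.0005, 0, 0, 0, 1]]]}}

```text
time: 17.98
tcp_pos: [0.4725, -0.1209, 0.1018]
orientation: [-0.0, 1.0, 0.0, 0.001]
ft_force: [-0.1, 3.4, 11.5]
width: 0.0004
```

Release fully.

>>> {"name": "arm_command", "arguments": {"rows": [[[0, 0, -0.004, 0, 0, 0, 1], [0, 0, -0.005, 0, 0, 0, 1], [0, 0, -0.005, 0, 0, 0, 1], [0, 0, -0.005, 0, 0, 0, 1], [0, 0, -0.005, 0, 0, 0, 1], [0, 0, -0.006, 0, 0, 0, 1], [0, 0, -0.006, 0, 0, 0, 1], [0, 0, -0.006, 0, 0, 0, 1], [0, 0, -0.004, 0, 0, 0, 1], [0, 0, 0, 0, 0, 0, 1]]]}}

```text
time: 18.82
tcp_pos: [0.4721, -0.1213, 0.1477]
orientation: [0.001, 1.0, 0.0, 0.001]
ft_force: [0.8, 0.3, 0.4]
width: 0.0005
```

Run:
```python
from h import *
s=save('scene','s12.png')
st=ctrl.read_state();print(st['time'],st['tcp_pos'],st['ft_force'])
cv2.imwrite('pics/s12z.png',cv2.resize(s[170:350,250:470],None,fx=3,fy=3))
```

```text
18.8667 [ 0.47181414 -0.12115079  0.14709646] [-0.44480243  0.38438845 -0.43644507]
```

View pics/s12z.png

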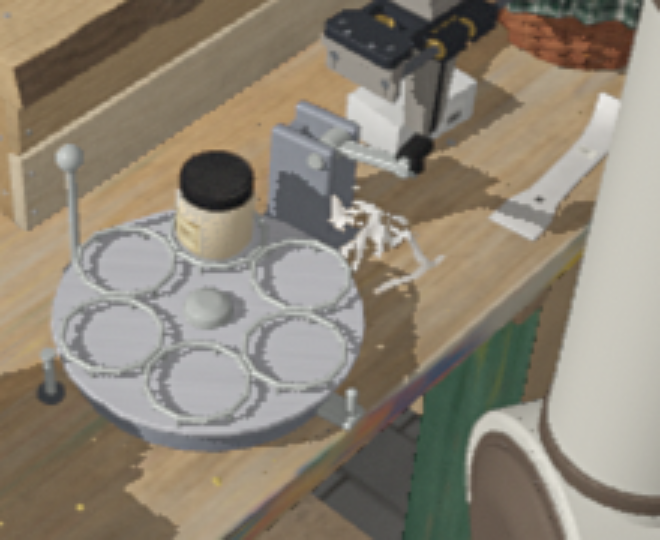

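Jar is at the second notch; one more press brings it next to the ball post.

>>> {"name": "arm_command", "arguments": {"rows": [[[0, 0, 0.004, 0, 0, 0, 1], [0, 0, 0.004, 0, 0, 0, 1], [0, 0, 0.002, 0, 0, 0, 1], [0, 0, 0.0017, 0, 0, 0, 1], [0, 0, 0.0017, 0, 0, 0, 1], [0, 0, 0.0017, 0, 0, 0, 1], [0, 0, 0.0017, 0, 0, 0, 1], [0, 0, 0.0017, 0, 0, 0, 1], [0, 0, 0.0017, 0, 0, 0, 1], [0, 0, 0.0017, 0, 0, 0, 1]]]}}

```text
time: 19.7
tcp_pos: [0.4723, -0.1209, 0.1256]
orientation: [-0.0, 1.0, 0.0, 0.001]
ft_force: [-0.2, 2.6, 8.0]
width: 0.0005
```

>>> {"name": "arm_command", "arguments": {"rows": [[[0, 0, 0.0017, 0, 0, 0, 1], [0, 0, 0.0017, 0, 0, 0, 1], [0, 0, 0.0017, 0, 0, 0, 1], [0, 0, 0.0017, 0, 0, 0, 1]]]}}

```text
time: 20.03
tcp_pos: [0.4723, -0.1208, 0.1189]
orientation: [-0.0, 1.0, 0.0, 0.001]
ft_force: [-1.4, 2.6, 7.7]
width: 0.0006
```

>>> {"name": "arm_command", "arguments": {"rows": [[[0, 0, 0.0017, 0, 0, 0, 1], [0, 0, 0.0017, 0, 0, 0, 1]]]}}

```text
time: 20.2
tcp_pos: [0.4724, -0.1208, 0.1156]
orientation: [-0.0, 1.0, 0.0, 0.001]
ft_force: [-1.2, 3.7, 6.7]
width: 0.0006
```

>>> {"name": "arm_command", "arguments": {"rows": [[[0, 0, 0.0017, 0, 0, 0, 1], [0, 0, 0.0017, 0, 0, 0, 1]]]}}

```text
time: 20.37
tcp_pos: [0.4724, -0.1208, 0.1122]
orientation: [-0.0, 1.0, 0.0, 0.001]
ft_force: [-0.6, 3.7, 7.4]
width: 0.0004
```

>>> {"name": "arm_command", "arguments": {"rows": [[[0, 0, 0.0017, 0, 0, 0, 1], [0, 0, 0.0017, 0, 0, 0, 1]]]}}

```text
time: 20.53
tcp_pos: [0.4725, -0.1209, 0.1089]
orientation: [-0.0, 1.0, 0.0, 0.001]
ft_force: [-1.2, 3.3, 8.1]
width: 0.0006
```

>>> {"name": "arm_command", "arguments": {"rows": [[[0, 0, 0.0017, 0, 0, 0, 1]]]}}

```text
time: 20.62
tcp_pos: [0.4725, -0.1209, 0.1072]
orientation: [-0.0, 1.0, 0.0, 0.001]
ft_force: [-1.4, 3.5, 9.1]
width: 0.0003
```

>>> {"name": "arm_command", "arguments": {"rows": [[[0, 0, 0.0017, 0, 0, 0, 1]]]}}

```text
time: 20.7
tcp_pos: [0.4723, -0.1208, 0.1052]
orientation: [-0.0, 1.0, 0.0, 0.001]
ft_force: [-0.4, 1.9, 3.4]
width: -0.0
```

>>> {"name": "arm_command", "arguments": {"rows": [[[0, 0, 0.0015, 0, 0, 0, 1]]]}}

```text
time: 20.78
tcp_pos: [0.4721, -0.1208, 0.1034]
orientation: [-0.0, 1.0, 0.0, 0.001]
ft_force: [-0.8, 3.4, 6.3]
width: 0.0005
```

>>> {"name": "arm_command", "arguments": {"rows": [[[0, 0, 0.0015, 0, 0, 0, 1]]]}}

```text
time: 20.87
tcp_pos: [0.4723, -0.1209, 0.1022]
orientation: [0.0, 1.0, 0.0, 0.001]
ft_force: [-0.5, 2.8, 10.3]
width: 0.0003
```

>>> {"name": "arm_command", "arguments": {"rows": [[[0, 0, 0.0005, 0, 0, 0, 1]]]}}

```text
time: 20.95
tcp_pos: [0.4725, -0.1209, 0.1019]
orientation: [-0.0, 1.0, 0.0, 0.001]
ft_force: [-1.3, 3.9, 10.3]
width: 0.0005
```

>>> {"name": "arm_command", "arguments": {"rows": [[[0, 0, 0.0003, 0, 0, 0, 1]]]}}

```text
time: 21.03
tcp_pos: [0.4726, -0.1209, 0.1018]
orientation: [-0.0, 1.0, 0.0, 0.001]
ft_force: [-0.9, 3.3, 11.0]
width: 0.0006
```

>>> {"name": "arm_command", "arguments": {"rows": [[[0, 0, -0.004, 0, 0, 0, 1], [0, 0, -0.005, 0, 0, 0, 1], [0, 0, -0.005, 0, 0, 0, 1], [0, 0, -0.005, 0, 0, 0, 1], [0, 0, -0.005, 0, 0, 0, 1], [0, 0, -0.006, 0, 0, 0, 1], [0, 0, -0.006, 0, 0, 0, 1], [0, 0, -0.01, 0, 0, 0, 1], [0, 0, -0.03, 0, 0, 0, 1], [0, 0, -0.03, 0, 0, 0, 1]]]}}

```text
time: 21.87
tcp_pos: [0.4704, -0.1204, 0.2067]
orientation: [-0.001, 1.0, 0.0, -0.001]
ft_force: [1.2, -0.7, -0.2]
width: 0.0004
```

>>> {"name": "arm_command", "arguments": {"rows": [[[-0.02, 0, -0.03, 0, 0, 0, 1], [-0.03, 0, -0.02, 0, 0, 0, 1], [-0.03, 0, 0, 0, 0, 0, 1], [0, 0, 0, 0, 0, 0, 1], [0, 0, 0, 0, 0, 0, 1], [0, 0, 0, 0, 0, 0, 1]]]}}

```text
time: 22.37
tcp_pos: [0.3918, -0.1211, 0.2567]
orientation: [0.0, 1.0, 0.0, 0.0]
ft_force: [0.3, -0.4, 0.2]
width: 0.0004
```

Run:
```python
from h import *
s=save('scene','s13.png');w=save('wrist','w13.png');t=save('top','t13.png')
st=ctrl.read_state();print(st['time'],st['tcp_pos'],st['ft_force'])
cv2.imwrite('pics/s13z.png',cv2.resize(s[170:350,250:470],None,fx=3,fy=3))
for k in eyes.pinpoint('top','jar_mid')[:1]: print(k['xy'],k['score'],atz('top',k['xy'],.0715))
for k in eyes.pinpoint('scene','jar_mid')[:1]: print(k['xy'],k['score'],atz('scene',k['xy'],.0715))
```

```text
22.5167 [ 0.39189212 -0.12096369  0.25608251] [ 0.65912643 -0.1042153  -0.42375937]
[316.8, 210.6] 0.86 [0.60795842 0.07060923 0.0715    ]
```

View pics/s13z.png

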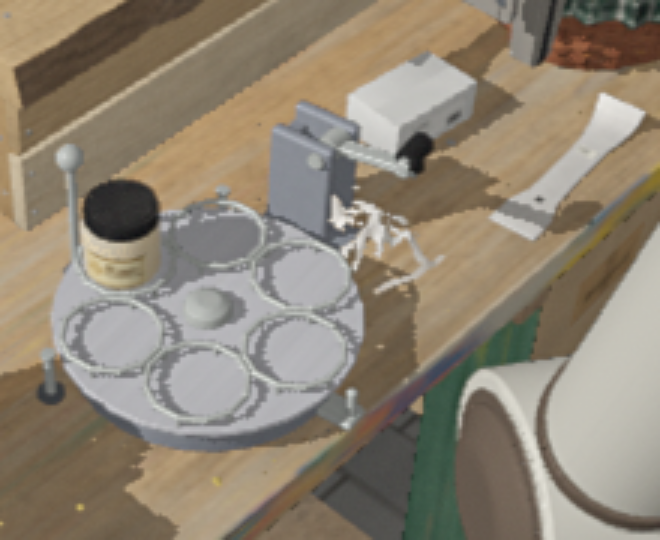

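View pics/t13.png

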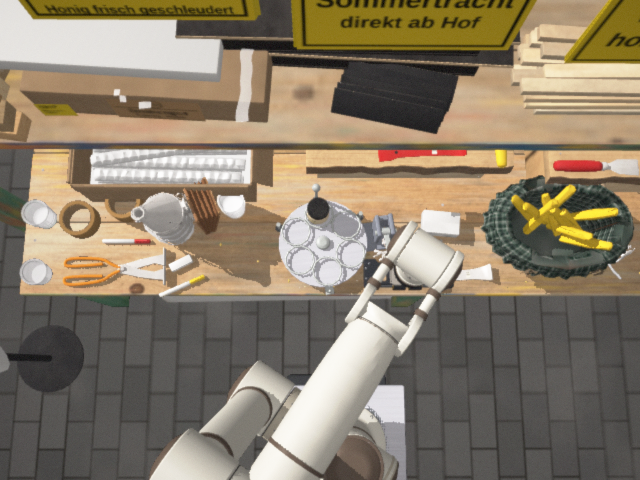

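The jar stands upright beside the ball-topped post. The lever is back up and the arm is clear of everything.

```bash
python3 -c "
from rig import ctrl
print(ctrl.job_done())"
```

```text
the job is handed in; nothing more can be done
None
```

The honey jar now stands upright in its pocket beside the ball-topped post, and I handed the job in at about 22.5 s of the 72 s allowed. No verdict is reported, so these are my own checks.

**What I did:** I set the jar in the load pocket, let go of it, and pressed the lever three times. Each press ran past the click onto the buffer, and I read at most about 13 N at the wrist. Each time the lever came all the way back up by itself.

**Last checks:**
- **Jar and lever:** the scene picture shows the jar upright next to the tall post and the lever up. The arm is clear, and the wrist force is about zero.
- **Distance to the post:** the top camera puts the jar at about (0.608, 0.071), roughly 50 mm from the post and 83 mm from the turntable's axis. Both are inside the 60 mm and 87 mm limits.
- **Other things:** the pen, queen cage, hive tool and carton look unmoved. I judged this by eye and did not measure it.

**What failed or disagreed:**
- **Jar detection:** the network did not find the jar in the last scene picture, so the final position rests on the top camera alone. Earlier, the top and scene cameras disagreed by about 5 mm.
- **First press:** its click was less clear in the force readings than the other two (about 8 N down to 5 N), but the picture showed that the table had turned one notch.

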